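# Swing the bench magnifier over the loaded nest

## Task

Someone wants to inspect the crimped terminal: take the magnifier by its grip and swing it round until the lens is centred over the nest that holds the brass terminal, not over the empty nest, then let go so that it stays there. Leave the lamp arm where it is.

Things in the scene. Friction and masses are not known exactly. Their poses are not given: they have to be found in the camera images.
- grip (a point): upright round black grip on the magnifier's level arm, 20 mm thick, 60 mm tall; this point: on its axis, 30 mm below its top, 30 mm above the arm (16 mm wide) it stands on, 196 mm above the table. The arm turns level about an upright steel post 150 mm from the grip, with stiff friction; 5 to 8 N at the grip move it, and it stays where left. Post and base plate are fixed
- lens (a point): centre of the magnifier's round lens, 160 mm above the table, in a dark ring 100 mm across and 16 mm thick at the end of the arm: in line with post and grip, 232 mm from the post's axis, 82 mm beyond the grip. The arm points roughly at the robot at first and can turn far enough to either side; nothing on the base plate is in its way
- terminal (a point): middle of the brass terminal held between the jaws of the loaded nest, 48 mm above the table. The nest, an aluminium block 50 x 60 mm and 53 mm high over the table, is fixed on the black base plate left or right of the post; the lens's path passes within 10 mm of its middle in plan. A nest just like it but empty stands on the other side
- lamp_head (a point): middle of the lamp's head, a white bar 50 x 130 mm, 160 mm above the table, at the end of another swing arm (with a grip of the same kind) on a separate round-footed stand to the robot's left: a bystander, to be left alone

How it is judged:
At the end, for the whole second after the job is handed in: the magnifier has been let go and its lens stays centred over the brass terminal, within 20 mm in plan (horizontal distance between lens and terminal below 0.02 m); the robot touches nothing.
It fails at once if the lamp arm is moved (its head shifts by more than 30 mm) (distance of lamp_head from where it was at the start of the episode above 0.03 m).
It also fails if it takes over 37 s, if anything falls off the work surface, if the arm or the gripper's body presses on something with over 40 N, if the wrist force passes 120 N, or if a joint passes its speed limit or range.

## Robot

A 6-joint arm with a two-finger parallel gripper is mounted at the origin on the work surface. World frame = base frame: x ahead of the robot, y to its left, z up, the work surface at z = 0. Lengths are in m, angles in rad, forces in N, time in s.
With the tool pointing down it reaches from about 0.25 to 0.775 m from the base axis. Payload 8.9 kg.
Tool frame: the origin (TCP) lies at the very end of the fingers, on their centre line; the grasp point (between the pads) lies 19 mm behind it; z points along the fingers, y is the direction in which the jaws open and shut (so a half turn about z gives the same grasp; the last joint's range is limited). The gripper opens to 85 mm and grips with 20 to 120 N. Pads are 22 mm wide; open, the fingers measure 114 mm over their backs; the gripper's body (76 mm by 85 mm) begins 54 mm behind the grasp point. The pads swing forward as they close: fully open they stand 13 mm farther back than shut.
Start: joints at [-1.336, 0.291, -0.153, 1.127, 0, 1.431], TCP at [0.192, -0.489, 0.231] pointing down, gripper open.
Joint ranges: [-2.52, 2.52], [-0.91, 1.74], [-1.3, 1.37], [-1.96, 2.02], [-1.52, 1.47], [-3.14, 3.14]. Speed limits (rad/s): [2.22, 2.22, 2.79, 3.14, 3.14, 3.14].

## Interface

Orientations are given as a unit quaternion [w, x, y, z].
In Python, from cell import readout, optics, env gives the robot as it stands.
- The arm moves only by the tool arm_command, never from a script. Its argument "moves" is a list of rows, each a list of 6 numbers: the shift along the tool's x, y, z in units of 30 mm (1.0 is 30 mm), then the turn, a rotation vector about the tool's x, y, z in units of 6 degrees (1.0 is 6 degrees). A call has 1 to 5 rows; each row shifts and turns the commanded pose from where the row before left it, along the tool's axes as they then stand; what a row does not reach is not made up. A row lasts 1/8 s, in which the tool goes at most 62.5 mm and 10.7 degrees, less where a joint would pass 70% of its speed; a pose out of reach is approached as far as the arm can. A call is refused whole if a number of a shift passes 1 or a number of a turn 1, either way. A call with a gripper value outside its range is refused whole. "fingers" is the closure, from 0 (fully open) to 1 (shut), set as the call begins (left out, the last holds). The fingers move at their own pace and stop on an object; "squeeze" is the grip in N (left out, the last holds). Time passes only in rows, so rows that do not move let the fingers close. It gives the time, the measured TCP pose, the force and the opening at its end, in the units of the state.
- readout.get_obs(): the state, without advancing time (a new reading comes with each control period).
- optics.snapshot(name): name is "scene" or "top"; returns a dict with "frame" (420x560x3 uint8, blue, green, red), "camera_matrix" (3x3 intrinsics, pixels), "rvec" (rotation vector, rad) and "tvec" (3), from world to camera coordinates, as OpenCV has them. Camera axes: x right, y down, z forward; pixel columns grow to the right and rows downward; lengths in m; the calibration is good to about 2 mm. A picture is of the moment at which its call begins. There is no depth.
- env.close_job(): hands the job in, once; it reports no verdict.
The state is a dict: "time": time; "qpos": joint angles; "qd": joint speeds; "tau": joint torques, N m; "ee_pos": TCP position; "ee_rot": TCP orientation; "contact_force": force on the tool from outside, world axes, zero at the start; "wrist_torque": the same for the moment, N m; "finger_gap": finger opening in m.
Only numpy, scipy, OpenCV 4.12 (cv2) and the standard library are available. Lean on these libraries where they do the work, as an engineer would, in place of code of your own. Each camera call takes 0.05 s, during which the arm holds its last target. There are 200 camera calls.

## Working session

There is one attempt and no reset: what is moved stays moved. The work goes in short steps, Python scripts to look and compute and a tool call to move; the robot and the scene stay as the last step left them, time stands still between calls to the robot, and variables do not carry over. Pictures are saved under pics/ and viewed, on a budget of 10 in all, crops included, one or two more only if the job needs it, and the job is handed in when it is done.

Besides the shell and the picture viewer there is one more tool, called after ">>>" as name(argument=value, ...), one argument or row to a line, values as JSON. arm_command: Moves the arm, as the interface text tells. Its arguments: {"type":"object","properties":{"moves":{"type":"array","items":{"type":"array","items":{"type":"number"}}},"fingers":{"type":"number"},"squeeze":{"type":"number"}},"required":["moves"]}

```bash
mkdir -p pics
cat > h.py <<'E'
import numpy as np, cv2
from cell import readout, optics, env
def ray(s,u,v,z):
    R=cv2.Rodrigues(np.array(s["rvec"],float))[0];t=np.array(s["tvec"],float).ravel()
    d=R.T@np.linalg.inv(s["camera_matrix"])@np.array([u,v,1.]);c=-R.T@t
    return c+d*(z-c[2])/d[2]
def proj(s,p):
    return cv2.projectPoints(np.array(p,float).reshape(-1,3),np.array(s["rvec"],float),np.array(s["tvec"],float),np.array(s["camera_matrix"],float),None)[0].reshape(-1,2)
E
python3 - <<'E'
from h import *
import pickle
for n in("top","scene"):
    s=optics.snapshot(n);pickle.dump(s,open(n+".pkl","wb"));cv2.imwrite(f"pics/{n}0.png",cv2.resize(s["frame"],None,fx=1.4,fy=1.4))
    R=cv2.Rodrigues(np.array(s["rvec"],float))[0];print(n,-R.T@np.array(s["tvec"]).ravel(),R)
o=readout.get_obs();print(o)
E
```

```text
top [0.39262348 0.15076961 0.97477024] [[-0.00726698 -0.99996459 -0.00424364]
 [-0.99431764  0.00767653 -0.10617676]
 [ 0.10620558  0.00344794 -0.99433822]]
scene [ 0.91809093 -0.43985876  0.61062627] [[ 0.78759904  0.6159735   0.01626055]
 [ 0.32691559 -0.39534255 -0.85838829]
 [-0.52231595  0.68138162 -0.51274275]]
{'time': 0.1, 'qpos': array([-1.33625781e+00,  2.91244596e-01, -1.54028844e-01,  1.12672844e+00,
        3.25083362e-05,  1.43149683e+00]), 'qd': array([-0.00135559, -0.00275703,  0.00225904,  0.0005158 ,  0.00031339,
       -0.00017595]), 'tau': array([ 2.40557456e-03, -5.37978995e+01,  3.31919217e+01,  9.20973485e-03,
       -2.16561598e-04, -4.01637294e-06]), 'ee_pos': array([ 0.19164653, -0.48834719,  0.23078723]), 'ee_rot': array([-6.02869014e-04,  9.82581270e-01,  1.85832411e-01, -1.24574368e-05]), 'contact_force': array([-0.49316322,  0.94319002, -0.80346967]), 'wrist_torque': array([0.02100276, 0.01535773, 0.05281489]), 'finger_gap': 0.0854999689188697}
```

View pics/top0.png

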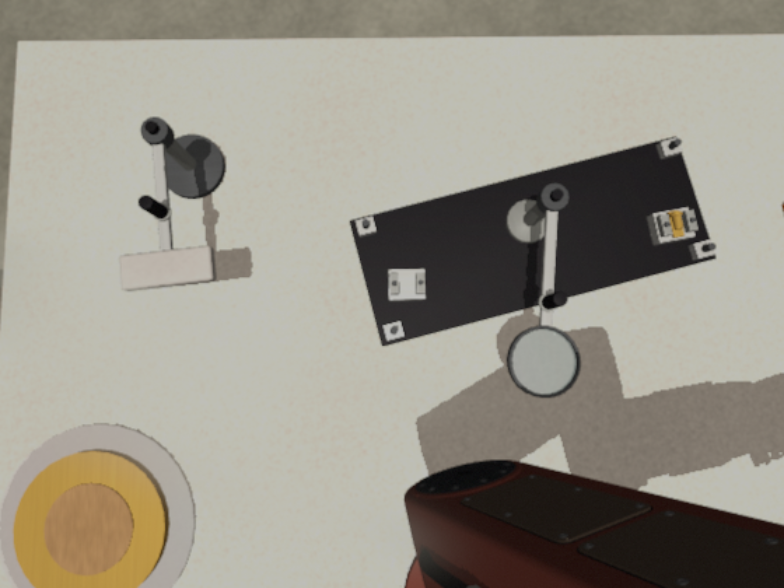

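View pics/scene0.png

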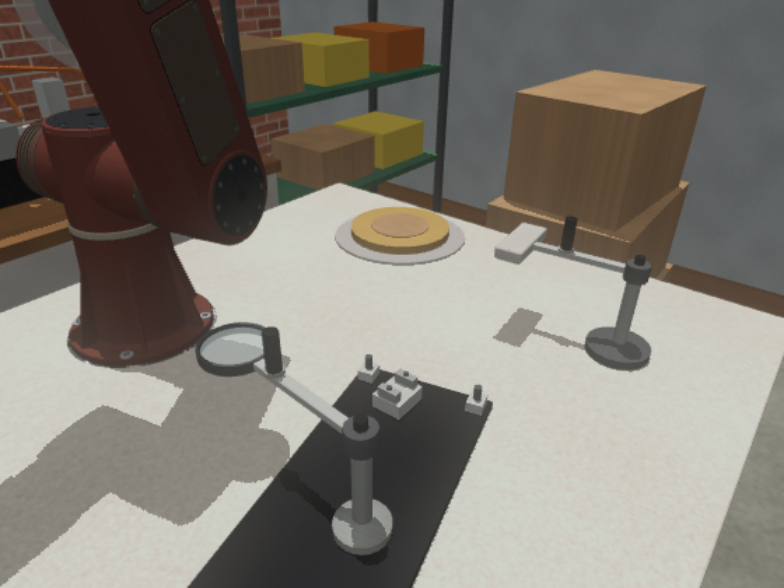

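Top view (1.4x scale): the brass terminal is at about (677,222) in the right nest. The lens is at (543,361), the grip's top at about (559,299), the post's cap at (555,196) and its foot at (527,221). The left nest is empty, and the lamp is far off to the left.

Run:
```python
from h import *
import pickle
s=pickle.load(open("top.pkl","rb"));f=s["frame"];hsv=cv2.cvtColor(f,cv2.COLOR_BGR2HSV)
m=cv2.inRange(hsv,(10,110,80),(35,255,255));m[:,:455]=0;m[:135]=0;m[185:]=0;m[:,505:]=0
ys,xs=np.nonzero(m);r=cv2.minAreaRect(np.c_[xs,ys].astype(np.float32));print("brass",len(xs),r,xs.mean(),ys.mean())
T=ray(s,*r[0],.048);print(T, ray(s,xs.mean(),ys.mean(),.048))
# lens glass: bright inside ring
g=cv2.cvtColor(f,cv2.COLOR_BGR2GRAY)
mm=np.zeros_like(g);cv2.circle(mm,(388,258),29,255,-1)
d=((g<90)&(mm>0)).astype(np.uint8)
cs,_=cv2.findContours(d,cv2.RETR_EXTERNAL,cv2.CHAIN_APPROX_NONE);c=max(cs,key=cv2.contourArea);e=cv2.fitEllipse(c);print("lens",e,ray(s,*e[0],.168))
L=ray(s,*e[0],.165)
# grip blob
d=(g<50).astype(np.uint8);d[:205]=0;d[222:]=0;d[:,:384]=0;d[:,408:]=0
for y in range(205,222): print("".join(".#"[v] for v in d[y,384:408]))
print("foot",ray(s,527/1.4,221/1.4,.015),"cap",ray(s,555/1.4,196/1.4,.2),ray(s,555/1.4,196/1.4,.16))
print("gtop",ray(s,559/1.4,298.5/1.4,.226),"gbot",ray(s,548/1.4,302/1.4,.166))
# arm centreline px
for y in (160,170,180,190,200):
    x=np.nonzero(g[y,380:405]>120)[0]+380; print(y,x.min(),x.max(),ray(s,x.mean(),y,.166)[:2])
```

```text
brass 151 ((482.0, 159.5), (17.0, 10.0), 90.0) 482.96026490066225 159.01986754966887
[ 0.59833473 -0.32069968  0.048     ] [ 0.5994258  -0.32294105  0.048     ]
lens ((387.8908996582031, 258.0867614746094), (49.72654342651367, 52.67356491088867), 120.91161346435547) [ 0.37975731 -0.06692679  0.168     ]
##..........############
##..........############
##..........############
##..........############
##..........############
##.......###############
#......################.
#....################...
....#################...
....#################...
...#################....
....################....
....##############......
....############........
.....#######............
.......#................
........................
foot [ 0.61163411 -0.08983846  0.015     ] cap [ 0.60380968 -0.08274873  0.2       ] [ 0.61471284 -0.09480486  0.16      ]
gtop [ 0.46112601 -0.07481879  0.226     ] gbot [ 0.46182985 -0.0773749   0.166     ]
160 387 397 [ 0.57259337 -0.08325369]
170 390 397 [ 0.55245535 -0.08486344]
180 389 396 [ 0.53245675 -0.08213352]
190 389 396 [ 0.51254546 -0.08138139]
200 388 395 [ 0.49275197 -0.07867443]
```

The grip is at about (0.461, -0.0755), the post at (0.6105, -0.090) and the terminal at (0.599, -0.321), so the swing is about +92°. I'll raise the tool first, then travel.

>>> arm_command(
  moves=[
    [0,0,-0.7,0,0,0],
    [0,0,-0.7,0,0,0],
    [0.96,-0.68,0,0,0,0],
    [0.96,-0.68,0,0,0,0],
    [0.96,-0.68,0,0,0,0],
  ],
  fingers=0,
  squeeze=40,
)

```text
time: 0.72
ee_pos: [0.2502, -0.3992, 0.273]
ee_rot: [-0.0, 0.983, 0.186, -0.0]
contact_force: [0.3, -0.3, -0.1]
finger_gap: 0.085
```

>>> arm_command(
  moves=[
    [0.96,-0.68,0,0,0,0],
    [0.96,-0.68,0,0,0,0],
    [0.96,-0.68,0,0,0,0],
    [0.96,-0.68,0,0,0,0],
    [0.96,-0.68,0,0,0,0],
  ],
)

```text
time: 1.35
ee_pos: [0.347, -0.2515, 0.2731]
ee_rot: [-0.0, 0.983, 0.186, -0.0]
contact_force: [-0.3, -0.5, -1.1]
finger_gap: 0.0852
```

>>> arm_command(
  moves=[
    [0.96,-0.68,0,0,0,0],
    [0.96,-0.68,0,0,0,0],
    [0.96,-0.68,0,0,0,0],
    [0.96,-0.68,0,0,0,0],
    [0.96,-0.68,0,0,0,0],
  ],
)

```text
time: 1.98
ee_pos: [0.4438, -0.104, 0.2731]
ee_rot: [-0.0, 0.983, 0.186, -0.0]
contact_force: [-0.6, -0.4, 0.7]
finger_gap: 0.0856
```

>>> arm_command(
  moves=[
    [0.9,-0.68,0,0,0,0],
    [0,0,0,0,0,1],
    [0,0,0,0,0,1],
    [0,0,0,0,0,0],
  ],
)

```text
time: 2.48
ee_pos: [0.4609, -0.0761, 0.273]
ee_rot: [-0.0, 0.997, 0.083, -0.0]
contact_force: [-0.1, -0.0, 0.4]
finger_gap: 0.0856
```

Run:
```python
from h import *
s=optics.snapshot("scene");f=s["frame"].copy()
for p in proj(s,[[.461,-.0755,.226],[.461,-.0755,.166],[.6105,-.09,.015],[.38,-.067,.16],[.461,-.076,.273]]): cv2.circle(f,tuple(int(v) for v in p),2,(0,0,255),-1)
cv2.imwrite("pics/s1.png",cv2.resize(f,None,fx=1.4,fy=1.4))
```

```text
(no output)
```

View pics/s1.png

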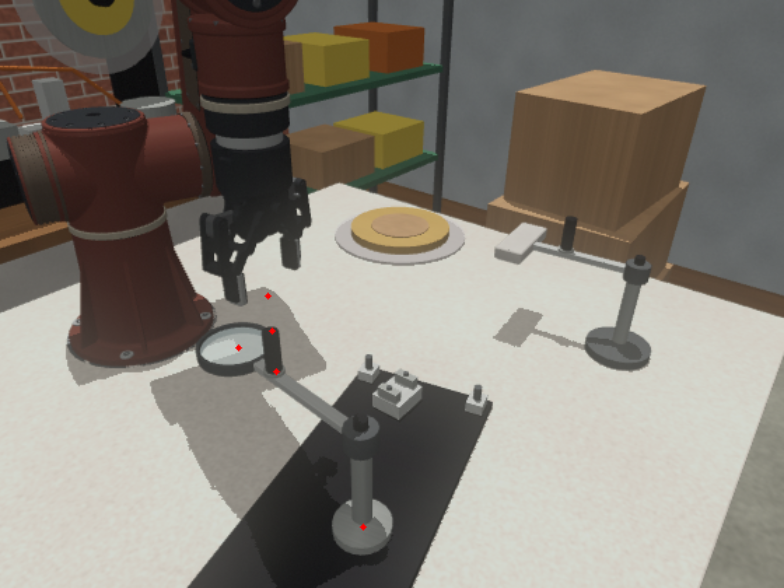

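The projected points fall on the grip (272,331 to 276,371), the lens (238,348) and the foot (363,527). The open fingers straddle the grip, so I'll go down and close.

>>> arm_command(
  moves=[
    [0,0,0.8,0,0,0],
    [0,0,0.8,0,0,0],
    [0,0,0.8,0,0,0],
    [0,0,0.75,0,0,0],
    [0,0,0,0,0,0],
  ],
)

```text
time: 3.15
ee_pos: [0.4599, -0.076, 0.1776]
ee_rot: [-0.001, 0.997, 0.083, -0.001]
contact_force: [-0.8, -0.7, 0.8]
finger_gap: 0.0856
```

>>> arm_command(
  moves=[
    [0,0,0,0,0,0],
    [0,0,0,0,0,0],
    [0,0,0,0,0,0],
    [0,0,0,0,0,0],
    [0,0,0,0,0,0],
  ],
  fingers=1,
  squeeze=40,
)

```text
time: 3.78
ee_pos: [0.4616, -0.0766, 0.1794]
ee_rot: [0.0, 0.997, 0.082, 0.001]
contact_force: [-1.0, -0.5, 5.6]
finger_gap: 0.019
```

>>> arm_command(
  moves=[
    [0,0,0,0,0,0],
    [0,0,0,0,0,0],
    [0,0,0,0,0,0],
  ],
)

```text
time: 4.15
ee_pos: [0.4616, -0.0766, 0.1794]
ee_rot: [0.0, 0.997, 0.082, 0.001]
contact_force: [-0.8, -0.6, 5.5]
finger_gap: 0.0187
```

>>> arm_command(
  moves=[
    [-0.11,0.511,-0.05,0,0,-1],
    [-0.11,0.511,0,0,0,-1],
    [-0.11,0.511,0,0,0,-1],
  ],
)

```text
time: 4.53
ee_pos: [0.464, -0.1221, 0.1795]
ee_rot: [-0.002, 0.971, 0.239, 0.001]
contact_force: [7.1, 7.9, -9.6]
finger_gap: 0.0191
```

>>> arm_command(
  moves=[
    [-0.11,0.511,0,0,0,-1],
    [-0.11,0.511,0,0,0,-1],
    [-0.11,0.511,0,0,0,-1],
    [-0.11,0.511,0,0,0,-1],
    [-0.11,0.511,0,0,0,-1],
  ],
)

```text
time: 5.15
ee_pos: [0.4988, -0.1908, 0.1795]
ee_rot: [-0.002, 0.876, 0.482, 0.0]
contact_force: [-0.1, 7.5, -3.3]
finger_gap: 0.0188
```

>>> arm_command(
  moves=[
    [-0.11,0.511,0,0,0,-1],
    [-0.11,0.511,0,0,0,-1],
    [-0.11,0.511,0,0,0,-1],
    [-0.11,0.511,0,0,0,-1],
    [-0.11,0.511,0,0,0,-1],
  ],
)

```text
time: 5.78
ee_pos: [0.5636, -0.2332, 0.1795]
ee_rot: [-0.002, 0.722, 0.692, -0.0]
contact_force: [-3.8, 5.4, 1.8]
finger_gap: 0.0187
```

>>> arm_command(
  moves=[
    [-0.11,0.511,0,0,0,-1],
    [-0.11,0.511,0,0,0,-1],
    [-0.04,0.2,0,0,0,-0.4],
    [0,0,0,0,0,0],
    [0,0,0,0,0,0],
  ],
)

```text
time: 6.4
ee_pos: [0.6013, -0.2404, 0.1796]
ee_rot: [-0.0, 0.631, 0.776, 0.0]
contact_force: [4.0, -0.4, -9.3]
finger_gap: 0.0189
```

Run:
```python
from h import *
o=readout.get_obs();print(o["ee_pos"],o["qpos"],o["contact_force"])
G=o["ee_pos"][:2];P=np.array([.6105,-.09]);d=G-P;n=np.linalg.norm(d);L=P+d/n*.232
print(n,np.degrees(np.arctan2(*d[::-1]))%360,"lens",L)
for k in("top","scene"):
    s=optics.snapshot(k);f=cv2.resize(s["frame"],None,fx=1.4,fy=1.4)
    if k=="top": print(proj(s,[[*L,.165],[.599,-.322,.048]]),s["frame"].shape)
    cv2.imwrite(f"pics/{k}2.png",f)
```

```text
[ 0.60134084 -0.24037274  0.17958706] [-4.93290940e-01  5.55362720e-01  1.20641795e-01  1.13639947e+00
  4.19203893e-04  8.72089934e-01] [ 3.98592208 -0.39641457 -9.33560775]
0.15065141787083147 266.5144363514275 lens [ 0.59639509 -0.32157083]
[[511.69499488 147.38558249]
 [482.55625207 159.20746617]] (420, 560, 3)
```

View pics/top2.png

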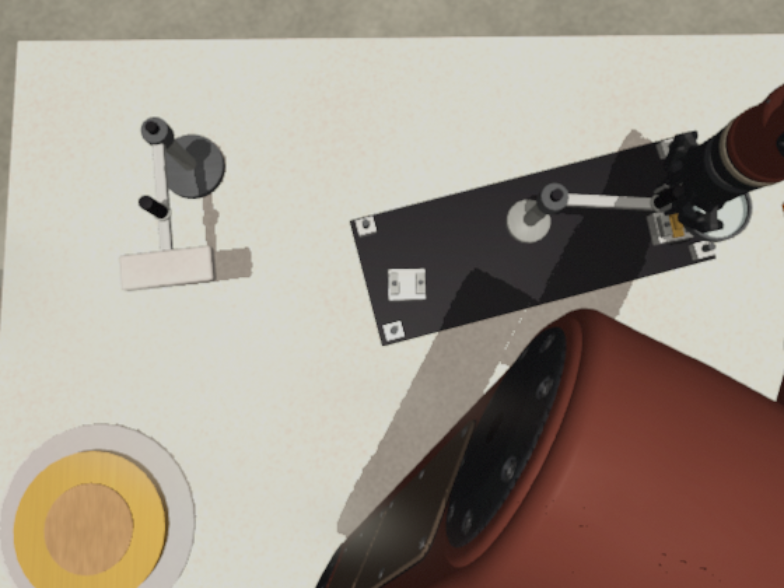

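View pics/scene2.png

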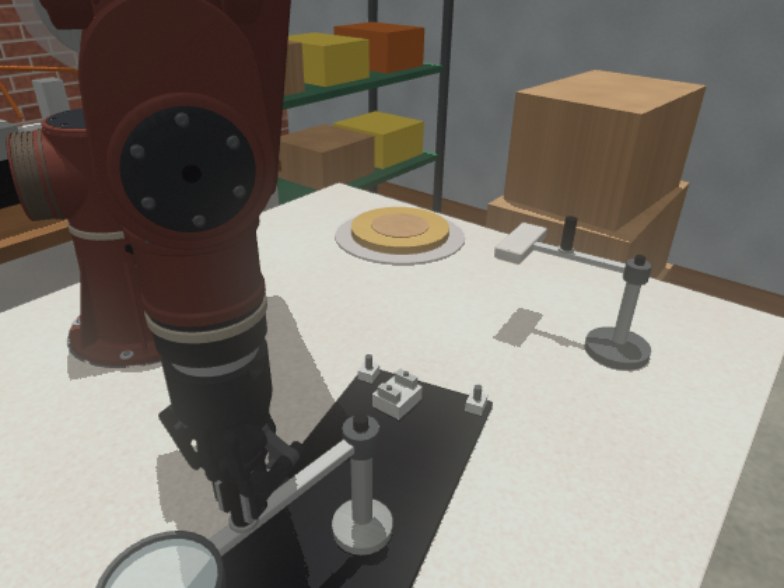

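The lens ring sits at about (716,206) in the top view, which matches the projection of the lens point I computed. That puts it about 3 mm in plan from the terminal. Lamp unmoved. I'll release and lift away.

>>> arm_command(
  moves=[
    [0,0,0,0,0,0],
    [0,0,0,0,0,0],
    [0,0,0,0,0,0],
    [0,0,0,0,0,0],
    [0,0,0,0,0,0],
  ],
  fingers=0,
)

```text
time: 7.12
ee_pos: [0.6013, -0.2405, 0.1804]
ee_rot: [0.0, 0.631, 0.776, 0.0]
contact_force: [-0.1, 0.3, -0.8]
finger_gap: 0.0851
```

>>> arm_command(
  moves=[
    [0,0,-0.5,0,0,0],
    [0,0,-1,0,0,0],
    [0,0,-1,0,0,0],
    [0,0,-1,0,0,0],
    [0,0,-1,0,0,0],
  ],
)

```text
time: 7.75
ee_pos: [0.6013, -0.2405, 0.3176]
ee_rot: [0.001, 0.631, 0.776, 0.0]
contact_force: [0.1, -0.4, 0.3]
finger_gap: 0.0855
```

>>> arm_command(
  moves=[
    [0,-1,0,0,0,0],
    [0,-1,0,0,0,0],
    [0,-1,0,0,0,0],
    [0,-1,0,0,0,0],
    [0,-1,0,0,0,0],
  ],
)

```text
time: 8.38
ee_pos: [0.4537, -0.2714, 0.3165]
ee_rot: [0.001, 0.631, 0.776, -0.0]
contact_force: [-0.5, -0.3, 0.2]
finger_gap: 0.085
```

>>> arm_command(
  moves=[
    [0,-1,0,0,0,0],
    [0,-1,0,0,0,0],
    [0,0,0,0,0,0],
    [0,0,0,0,0,0],
  ],
)

```text
time: 8.88
ee_pos: [0.3964, -0.2837, 0.3161]
ee_rot: [0.001, 0.631, 0.776, 0.0]
contact_force: [1.0, 0.6, 0.3]
finger_gap: 0.0855
```

Run:
```python
from h import *
s=optics.snapshot("top");f=s["frame"];print(readout.get_obs()["ee_pos"])
for c in [(490,150),(511,147)]: pass
g=cv2.cvtColor(f,cv2.COLOR_BGR2GRAY)
b=cv2.resize(f[60:260,380:560],None,fx=4,fy=4,interpolation=cv2.INTER_NEAREST)
# expected rings: ring centre over terminal (green) and predicted (red)
for p,col in (([.599,-.322],(0,255,0)),([.5964,-.3216],(0,0,255))):
    a=np.linspace(0,2*np.pi,60);q=proj(s,np.c_[p[0]+.05*np.cos(a),p[1]+.05*np.sin(a),0*a+.160])
    cv2.polylines(b,[((q-[380,60])*4).astype(np.int32)],True,col,1)
cv2.imwrite("pics/top3.png",b[:600,:800])
```

```text
[ 0.39651488 -0.28358103  0.31582063]
```

View pics/top3.png

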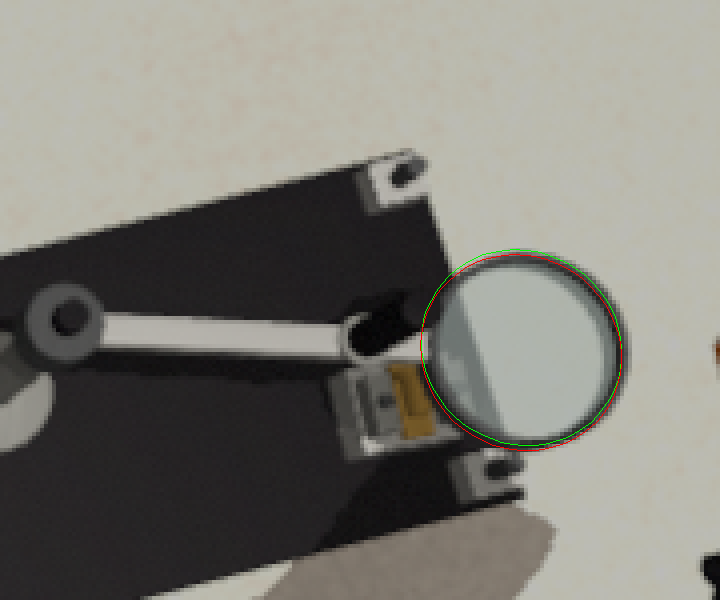

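The crop shows the observed ring, centred at about (524,350), within about 3 mm of both drawn circles: centred over the terminal (green) and as predicted (red). I'm handing in.

```bash
python3 -c "
from h import *
print(env.close_job())"
```

```text
the job is handed in; nothing more can be done
None
```

I gripped the magnifier and swung it about 92° until the lens was over the right-hand nest, the one holding the brass terminal. Then I opened the fingers, lifted clear and handed the job in at about 9 s; no verdict is reported.

- **Lens position:** the last top view, taken after letting go, shows the ring about 3 mm in plan from centred over the terminal (limit 20 mm).
- **Lamp:** it looked unmoved in the views taken just before release. I didn't measure it, and the final crop left it out.
- **Forces:** contact readings were about 13 N at most during the swing and about 1 N after release, with the robot touching nothing.
- **Disagreements:** none of the checks failed. Two estimates of the terminal's centre differed by about 2.5 mm.

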